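Pry up the spatter cover and hold the index plunger out of the welding fixture

ROBOT

A 7-joint arm with a two-finger parallel gripper is mounted at the origin on the work surface. World frame = base frame: x ahead of the robot, y to its left, z up, the work surface at z = 0. Lengths are in m, angles in rad, forces in N, time in s.
With the tool pointing down it reaches from about 0.425 to 1.025 m from the base axis. Payload 9.4 kg.
Tool frame: the origin (TCP) lies at the centre of the arm's flange, where the gripper is bolted on; the fingertips stand bot.finger_overhang ahead of it and the grasp point (between the pads) lies 155 mm ahead of it (bot.finger_overhang is the distance from the TCP to the fingertips, in m); z points along the fingers, y is the line along which they close (so a half turn about z gives the same grasp; the last joint's range is limited). The gripper opens to 85 mm and grips with 20 to 120 N. Pads are 22 mm wide; open, the fingers measure 114 mm over their backs; the gripper's body (76 mm by 85 mm) begins 54 mm behind the grasp point. The pads swing forward as they close: fully open they stand 13 mm farther back than shut.
Start: joints at [1.086, 0.599, -0.003, 1.599, 0.002, 0.943, -0.08], TCP at [0.288, -0.666, 0.405] pointing down, gripper open.
Joint ranges: [-2.57, 2.57], [-0.35, 1.97], [-1.29, 1.29], [0.11, 2.56], [-1.05, 4.19], [0.11, 1.86], [-2.63, 2.63]. Speed limits (rad/s): [2.22, 2.22, 3.01, 3.01, 3.14, 3.14, 3.14].

INTERFACE

Orientations are given as a rotation vector (axis times angle).
In Python, from plant import sense, read_camera, job, bot gives the robot as it stands.
- The arm moves only by the shell command python3 -m inch 'ROWS' [FORCE]. ROWS is JSON, a list of rows, each a list of 7 numbers: the shift along the tool's x, y, z in cm, then the turn, a rotation vector about the tool's x, y, z in degrees, then the finger opening in cm, from 0 to 8.54. In form: [[dx, dy, dz, wx, wy, wz, claw], ...]. A call has 1 to 12 rows; each row is the pose to reach, as a shift and turn from the pose commanded when the call began, along the tool's axes at that moment; what a row does not reach only later rows make up. A row lasts 1/10 s, in which the tool goes at most 50 mm and 8.59 degrees, less where a joint would pass 70% of its speed; a pose out of reach is approached as far as the arm can. A call with a gripper value outside its range is refused whole. The fingers move at their own pace and stop on an object; FORCE is the grip in N (left out, the last holds). Time passes only in rows, so rows that repeat a pose let the fingers close. It gives the time, the measured TCP pose, the force, the opening and the grip force at its end, in the units of the state.
- sense(): the state, without advancing time (a new reading comes with each control period).
- read_camera(name): name is "scene" or "top" or "wrist"; returns a dict with "image" (420x560x3 uint8, blue, green, red), "z_map" (420x560 float32, m along the optical axis (not along the pixel's ray), 0 where there is no reading), "intrinsics" (3x3 intrinsics, pixels), "rvec" (rotation vector, rad) and "tvec" (3), from world to camera coordinates, as OpenCV has them. Camera axes: x right, y down, z forward; pixel columns grow to the right and rows downward; lengths in m; the calibration is good to about 2 mm. A picture is of the moment at which its call begins.
- job.job_done(): hands the job in; it is judged then, once.
The state is a dict: "t": time; "q": joint angles; "joint_velocities": joint speeds; "joint_efforts": joint torques, N m; "tcp_pos": TCP position; "tcp_rot": TCP orientation; "ft_force": force on the tool from outside, world axes, zero at the start; "ft_torque": the same for the moment, N m; "grip_width": finger opening in m; "grasp_force": force on a finger pad.
Only numpy, scipy, OpenCV 4.12 (cv2) and the standard library are available. Lean on these libraries where they do the work, as an engineer would, in place of code of your own. Each camera call takes 0.05 s, during which the arm holds its last target. There are 200 camera calls.

TASK

Lever the steel spatter cover of the welding fixture up with the blade of the flat scraper (do not lift it with the fingers), swing it right back past upright, and lay the scraper down flat on the bench top, clear of the fixture. Then grip the black knob of the index plunger under it, pull it straight up as far as it goes, and finish while still holding it there, so that the plunger stays clear of its hole. Leave the other things on the bench where they are.

Things in the scene. Friction and masses are not known exactly. Their poses are not given: they have to be found in the camera images.
- scraper_grip (a point): Where to grip the flat scraper that lies loose on the bench: on its handle near the balance point, at the handle's middle height (12 mm above the bench as it lies); the handle reaches 40 mm ahead and 70 mm behind. x runs along the tool to the blade tip, z is up. The scraper starts left or right of the fixture, a wire brush of similar length on the other side
- scraper_tip (a point): middle of the scraper blade's end edge, 120 mm ahead of the grip point along x, at the handle's middle height; the bare blade is 66 mm long from the ferrule
- cover_hinge (a point): Middle of the cover's hinge line, fixed, 45 mm above the bench. Axes of the fixture: x points from the cover's front edge to the hinge (away from the robot), y along the hinge, z up
- cover_edge (a point): Middle of the bottom edge of the cover's front wall, outer face: when shut, 110 mm in front of the hinge at hinge height. Between this edge and the top of the housing block (35 mm above the bench) a slot 10 mm high and 86 wide is open to the front (up to 15 mm high if the cover starts ajar). The point turns with the cover
- cover (a joint): cover opening angle in rad: 0 shut, 1.57 upright, stop at 1.9 (leaning back, away from the robot). The front edge rises and swings away from the robot. It starts at 0 to 0.05. Stiff hinge: the cover stays at any angle; about 1 to 2 N at the front edge moves it
- knob_center (a point): Centre of the index plunger's round black knob, diameter 24, height 24 mm, axis vertical, 60 mm in front of the hinge, under the cover. With the plunger seated it is 62 mm above the bench; the knob's underside is then 15 mm above the housing block, on a 10 mm steel stem
- plunger (a joint): plunger travel in m: 0 seated in its hole, 0.016 pulled straight up to its stop. A spring pulls it back down with 5 N when seated, rising to 10.6 N at the stop; it does not stay up by itself
- scraper: the scraper, about 0.13 kg, 190 mm overall: straight wooden handle 110 long x 22 wide x 24 mm high, a dark ferrule, then a flat steel blade 30 wide, 3 thick, at the handle's middle height. Origin on its underside below the grip point
- cover_top (a point): Middle of the outer top face of the spatter cover, box-shaped sheet-steel cap open below, 110 mm deep (x), 92 wide (y), 40 high above the hinge line, walls 3 mm, about 0.1 kg; side walls reach 4 mm lower than the front wall. 55 mm in front of and 40 mm above the hinge when shut; turns with it
- fixture: the bolted-down fixture on a 12 mm plate 150 wide, origin on the bench under the plunger axis, x away from the robot. Under the cover a dark steel housing block 120 (x) x 100 (y) x 35 mm high, from 112 mm in front of the hinge to 8 mm behind it. Behind it a steel index disc, 220 mm diameter, with two toggle clamps up to 145 mm high, 90 mm and more behind the hinge
- wire_brush: bystander: wire brush, 170 x 24 x 34 mm, bristles down and 34 wide, lies beside the fixture opposite the scraper (origin under its centre)
- nut_a: bystander: steel nut, 24 wide, 13 mm high, left of the fixture's front
- nut_b: bystander: steel nut, the same, right of the fixture's front
- angle_piece: bystander: steel angle 50 x 50 x 50 mm, right of the fixture
- paste_jar: bystander: closed jar, 70 mm diameter, 80 high, left of the fixture
- spray_can: bystander: can, 64 mm diameter, 190 high, far right
- chip_hammer: bystander: hammer, far left
Things that resemble listed ones, but are neither listed nor needed, are in the scene too. Leave any turquoise look-alike of the scraper alone.

How it is judged:
By the outcome, as a careful person would: the job done as asked, in the order asked, and still so for the second after the job is handed in, while the arm keeps its last pose, push and grip.
It also fails if it takes over 67 s, if anything falls off the work surface, if the arm or the gripper's body presses on something with over 40 N, if the wrist force passes 120 N, or if a joint passes its speed limit or range.

## Working session

There is one attempt and no reset: what is moved stays moved. The work goes in short steps, Python scripts to look and compute and a shell command to move; the robot and the scene stay as the last step left them, time stands still between calls to the robot, and variables do not carry over. Pictures are saved under pics/ and viewed, at most 10 in all, crops included, and the job is handed in when it is done.

```bash
ls; mkdir -p pics
cat > h.py <<'E'
import numpy as np, cv2
from plant import sense, read_camera, job, bot
def cam(n):
    c=read_camera(n); R=cv2.Rodrigues(np.array(c["rvec"],float))[0]; c["R"]=R; c["t"]=np.array(c["tvec"],float).ravel(); c["K"]=np.array(c["intrinsics"]); return c
def ray(c,u,v,z):
    d=c["R"].T@np.linalg.inv(c["K"])@np.array([u,v,1.]); o=-c["R"].T@c["t"]
    return o+d*(z-o[2])/d[2]
def pts(c):
    Z=c["z_map"]; v,u=np.mgrid[:Z.shape[0],:Z.shape[1]]
    P=np.stack([u,v,np.ones_like(u)],-1)@np.linalg.inv(c["K"]).T*Z[...,None]
    P=(P-c["t"])@c["R"]; P[Z==0]=np.nan; return P
def proj(c,p):
    q=c["K"]@(c["R"]@np.array(p)+c["t"]); return q[:2]/q[2]
E
python3 - <<'E'
from h import *
for n in("top","scene"):
    c=cam(n); cv2.imwrite(f"pics/{n}0.png",c["image"]); print(n,(-c["R"].T@c["t"]).round(3)); np.savez(f"{n}0.npz",P=pts(c),**{k:c[k] for k in("image","R","t","K","z_map")})
print(sense(),bot.finger_overhang)
E
```

```text
pics
top [ 0.326 -0.006  1.578]
scene [1.435 0.493 1.039]
{'t': 0.1, 'q': array([ 1.08628542,  0.60008384, -0.00252679,  1.60004251,  0.00178427,
        0.94290029, -0.07979455]), 'joint_velocities': array([ 0.00024687, -0.0003699 ,  0.00124878, -0.00318838, -0.00106487,
        0.00094906,  0.00080693]), 'joint_efforts': array([ 5.18474015e-03, -7.78001618e+01,  1.56980406e+00, -2.58625978e+01,
        1.25979001e-02,  5.56909145e-03,  5.62805909e-06]), 'tcp_pos': array([ 0.28747095, -0.66538468,  0.40387803]), 'tcp_rot': array([-3.07515407e+00, -6.35943661e-01,  6.52711906e-04]), 'ft_force': array([-0.14947816,  0.50221379, -0.49500744]), 'ft_torque': array([-0.00630334,  0.04862291,  0.05534522]), 'grasp_force': 0.0, 'grip_width': 0.085833797660329} 0.1734
```

View pics/top0.png

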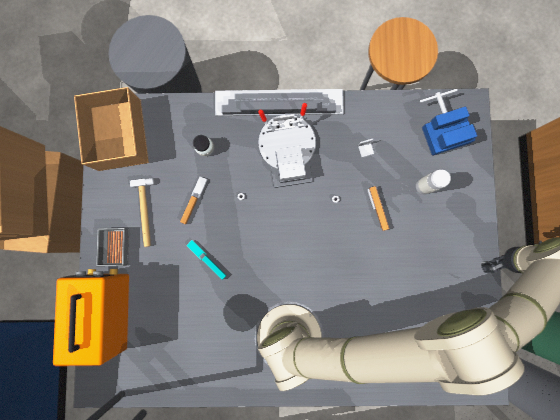

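View pics/scene0.png

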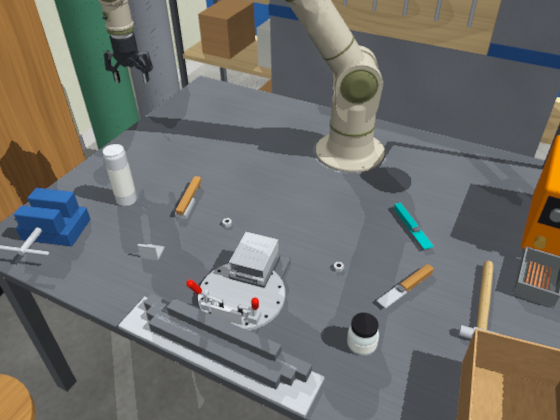

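Candidates for the scraper, as pixels in the top view:
- Orange handle with a steel blade at (195,200), left of the fixture.
- Orange wire brush at (379,208), on the right.
- Turquoise look-alike at (207,260), to be left alone.
- Hammer at (145,210).

I choose (195,200). The fixture cover is at (290,163), the nuts are at (241,196) and (335,199), and the jar is at (203,145).

Run:
```python
from h import *
d=np.load("top0.npz"); im=d["image"]; P=d["P"]; c={k:d[k] for k in("R","t","K")}
hsv=cv2.cvtColor(im,cv2.COLOR_BGR2HSV)
m=cv2.inRange(hsv,(5,120,90),(22,255,255))
for name,(u0,v0,u1,v1) in dict(scr=(170,170,215,230),brush=(360,180,395,235)).items():
    k=np.zeros_like(m);k[v0:v1,u0:u1]=m[v0:v1,u0:u1]
    r=cv2.minAreaRect(cv2.findNonZero(k)); b=cv2.boxPoints(r)
    print(name,r,[ray(c,*p,0.024).round(3)[:2].tolist() for p in b], np.nanmedian(P[...,2][k>0]))
# blade
w=cv2.inRange(hsv,(0,0,140),(180,60,255)); k=np.zeros_like(w); k[172:202,186:212]=w[172:202,186:212]
r=cv2.minAreaRect(cv2.findNonZero(k)); print("blade",r,[ray(c,*p,0.0135).round(3)[:2].tolist() for p in cv2.boxPoints(r)])
# cover: height 0.075..0.1
zz=P[...,2]; k=((zz>0.07)&(zz<0.1)).astype(np.uint8)*255; k2=np.zeros_like(k); k2[140:190,265:320]=k[140:190,265:320]
pp=P[k2>0]; print(len(pp),pp.min(0),pp.max(0),np.median(pp,0)); r=cv2.minAreaRect((pp[:,:2]*1000).astype(np.float32)); print("cov",r,cv2.boxPoints(r).round(0).tolist(),"tilt",np.linalg.lstsq(np.c_[pp[:,:2],np.ones(len(pp))],pp[:,2],rcond=None)[0])
A=cv2.resize(im[165:230,165:225],None,fx=6,fy=6,interpolation=2);B=cv2.resize(im[105:200,250:330],None,fx=5,fy=5,interpolation=2)
o=np.zeros((475,770,3),np.uint8);o[:390,:360]=A;o[:475,365:765]=B;cv2.imwrite("pics/crop.png",o)
```

```text
scr ((188.56341552734375, 209.52923583984375), (6.355716228485107, 28.286428451538086), 24.77513885498047) [[0.435, 0.409], [0.533, 0.366], [0.522, 0.343], [0.425, 0.387]] 0.02319152831758932
brush ((378.649169921875, 208.1116180419922), (44.87413787841797, 6.973683834075928), 72.34988403320312) [[0.554, -0.308], [0.562, -0.334], [0.399, -0.38], [0.391, -0.354]] 0.033679916029293225
blade ((198.5, 186.5), (25.0, 29.0), 0.0) [[0.513, 0.389], [0.625, 0.391], [0.624, 0.294], [0.511, 0.293]]
761 [ 0.58408326 -0.0620017   0.07028781] [0.70624438 0.04052967 0.09877292] [ 0.64356648 -0.01095839  0.08719797]
cov ((645.3069458007812, -11.012359619140625), (113.555419921875, 92.07723999023438), 8.04986572265625) [[583.0, 27.0], [596.0, -65.0], [708.0, -49.0], [695.0, 43.0]] tilt [-0.03082722  0.00249638  0.10686801]
```

View pics/crop.png

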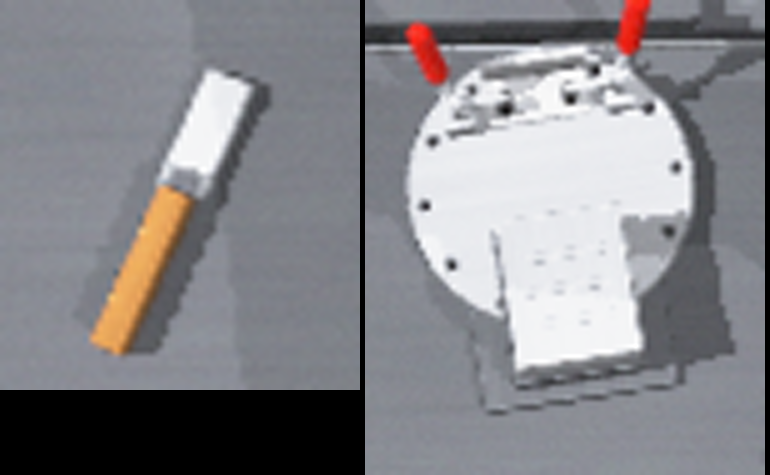

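The crop confirms the scraper: orange handle, dark ferrule, and a flat blade pointing up and to the right. The fixture is yawed about +8° and its cover is slightly ajar.

```bash
cat >> h.py <<'E'
from scipy.spatial.transform import Rotation as Rn
def go(x,y,z,yaw,pitch=0):
    """row from here to TCP (x,y,z), tool down, tool x at yaw deg"""
    s=sense(); R=Rn.from_rotvec(s["tcp_rot"])
    T=Rn.from_euler("z",yaw,degrees=True)*Rn.from_euler("x",180,degrees=True)*Rn.from_euler("y",pitch,degrees=True)
    d=R.inv().apply(np.array([x,y,z])-s["tcp_pos"])*100; w=(R.inv()*T).as_rotvec(degrees=True)
    print("row",d.round(2),w.round(1))
def st():
    s=sense(); print("t",round(s["t"],2),"p",s["tcp_pos"].round(4),"yaw",Rn.from_rotvec(s["tcp_rot"]).as_matrix()[:,0].round(3),"z",Rn.from_rotvec(s["tcp_rot"]).as_matrix()[:,2].round(3),"F",s["ft_force"].round(1),"w",round(s["grip_width"],4),"g",round(s["grasp_force"],1),"q",s["q"].round(2))
E
python3 -c "
from h import *
go(.55,-.1,.40,90); go(.4925,.370,.3,156)"
```

```text
row [ 46.52 -41.49   0.44] [ -0.1  -0.  -66.6]
row [ 59.89 -86.9   10.5 ] [-1.000e-01 -1.000e-01 -1.326e+02]
```

```bash
python3 -m inch '[[46.5,-41.5,0,0,0,-67,8.5],[46.5,-41.5,0,0,0,-67,8.5],[46.5,-41.5,0,0,0,-67,8.5],[46.5,-41.5,0,0,0,-67,8.5],[46.5,-41.5,0,0,0,-67,8.5],[46.5,-41.5,0,0,0,-67,8.5],[46.5,-41.5,0,0,0,-67,8.5],[46.5,-41.5,0,0,0,-67,8.5],[46.5,-41.5,0,0,0,-67,8.5],[46.5,-41.5,0,0,0,-67,8.5],[46.5,-41.5,0,0,0,-67,8.5],[46.5,-41.5,0,0,0,-67,8.5]]'
python3 -c "
from h import *
st();go(.4925,.370,.3,156)"
```

```text
t: 1.3
tcp_pos: [0.5404, -0.1195, 0.4045]
tcp_rot: [-2.215, -2.228, 0.0]
ft_force: [0.6, -1.2, 0.4]
grip_width: 0.0846
grasp_force: 0.0
t 1.3 p [ 0.5404 -0.1195  0.4045] yaw [-0.006  1.    -0.   ] z [-0. -0. -1.] F [ 0.6 -1.2  0.4] w 0.0846 g 0.0 q [ 0.39  0.42 -0.38  1.98  0.22  0.78 -0.11]
row [48.98 -4.5  10.45] [ -0.   -0.  -65.7]
```

```bash
python3 -m inch '[[47,-5.5,10,0,0,-66,8.5],[47,-5.5,10,0,0,-66,8.5],[47,-5.5,10,0,0,-66,8.5],[47,-5.5,10,0,0,-66,8.5],[47,-5.5,10,0,0,-66,8.5],[47,-5.5,10,0,0,-66,8.5],[47,-5.5,10,0,0,-66,8.5],[47,-5.5,10,0,0,-66,8.5],[47,-5.5,10,0,0,-66,8.5],[47,-5.5,10,0,0,-66,8.5],[47,-5.5,10,0,0,-66,8.5],[47,-5.5,10,0,0,-66,8.5]]' | head -3
python3 - <<'E'
from h import *
st()
c=cam("wrist"); cv2.imwrite("pics/w1.png",c["image"])
hsv=cv2.cvtColor(c["image"],cv2.COLOR_BGR2HSV); m=cv2.inRange(hsv,(5,120,90),(22,255,255))
n,l,s,ce=cv2.connectedComponentsWithStats(m)
for i in range(1,n):
    if s[i,4]>300:
        r=cv2.minAreaRect(cv2.findNonZero((l==i).astype(np.uint8))); print(s[i],[ray(c,*p,.024).round(4)[:2].tolist() for p in cv2.boxPoints(r)])
go(.4925,.370,.3,156)
E
```

```text
t: 2.5
tcp_pos: [0.4815, 0.3488, 0.304]
tcp_rot: [-0.641, -3.075, 0.002]
t 2.5 p [0.4815 0.3488 0.304 ] yaw [-0.917  0.399  0.001] z [-0.001 -0.001 -1.   ] F [-0.3 -1.1  0.1] w 0.0848 g 0.0 q [-0.32  0.64 -0.6   1.96  0.55  0.71 -0.1 ]
[ 306  111   33  145 4211] [[0.5215, 0.3451], [0.4233, 0.3905], [0.4324, 0.4095], [0.5319, 0.3665]]
row [-0.06  2.47  0.42] [-0.1 -0.   0.4]
```

View pics/w1.png

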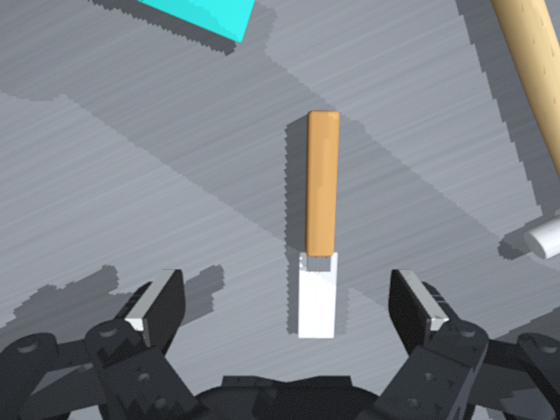

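The wrist view shows the scraper from below centre, with its handle at (322,183) and blade at (318,300). That agrees with the top view: the grip point is (0.492, 0.371).

```bash
python3 -m inch '[[0,2,3,0,0,0,8.5],[0,2,8,0,0,0,8.5],[0,2,8,0,0,0,8.5],[0,2,8,0,0,0,8.5],[0,2,8,0,0,0,8.5],[0,2,8,0,0,0,8.5]]' | head -3
python3 -c "
from h import *
st();go(.4918,.3714,.182,155.9)"
```

```text
t: 3.15
tcp_pos: [0.4906, 0.3665, 0.2269]
tcp_rot: [0.644, 3.073, 0.003]
t 3.15 p [0.4906 0.3665 0.2269] yaw [-0.916  0.402 -0.002] z [ 0.002  0.002 -1.   ] F [0.7 1.  1. ] w 0.0853 g 0.0 q [-0.4   0.75 -0.51  1.97  0.65  0.59 -0.19]
row [0.09 0.48 4.49] [0.1 0.1 0.4]
```

```bash
python3 -m inch '[[0.1,0.5,2.5,0,0,0.4,8.5],[0.1,0.5,4.2,0,0,0.4,6],[0.1,0.5,4.2,0,0,0.4,4],[0.1,0.5,4.2,0,0,0.4,3.4],[0.1,0.5,4.2,0,0,0.4,3.4],[0.1,0.5,4.2,0,0,0.4,3.4],[0.1,0.5,4.2,0,0,0.4,3.4]]' 60| head -3
python3 -c "
from h import *
st();go(.4918,.3714,.178,155.9)"
```

```text
t: 3.85
tcp_pos: [0.4913, 0.3717, 0.1834]
tcp_rot: [0.654, 3.072, 0.001]
t 3.85 p [0.4913 0.3717 0.1834] yaw [-0.913  0.408 -0.001] z [ 0.001  0.001 -1.   ] F [ 0.5 -0.4 -1. ] w 0.0344 g 0.0 q [-0.44  0.81 -0.45  1.97  0.7   0.52 -0.25]
row [-0.05 -0.01  0.54] [0.1 0.  0.1]
```

```bash
python3 -m inch '[[0,0,0.3,0,0,0,3.4],[0,0,0.6,0,0,0,3.4],[0,0,0.6,0,0,0,1.8],[0,0,0.6,0,0,0,1.8],[0,0,0.6,0,0,0,1.5],[0,0,0.6,0,0,0,1.5],[0,0,0.6,0,0,0,1.5]]' 110
python3 -c "
from h import *
st()"
```

```text
t: 4.55
tcp_pos: [0.491, 0.3717, 0.1766]
tcp_rot: [-0.654, -3.073, 0.0]
ft_force: [-0.3, -0.1, 0.8]
grip_width: 0.0201
grasp_force: 107.7
t 4.55 p [0.491  0.3717 0.1766] yaw [-0.913  0.407  0.   ] z [-0. -0. -1.] F [-0.3 -0.1  0.8] w 0.0201 g 107.7 q [-0.45  0.82 -0.45  1.98  0.71  0.51 -0.26]
```

```bash
python3 -m inch '[[0,0,-4,0,0,0,1.5],[0,0,-9,0,0,0,1.5],[0,0,-13,0,0,0,1.5],[0,0,-13,0,0,0,1.5],[0,0,-13,0,0,0,1.5]]'
python3 -c "
from h import *
st();go(.4425,-.040,.28,188.1)"
```

```text
t: 5.05
tcp_pos: [0.4913, 0.3713, 0.3072]
tcp_rot: [0.655, 3.071, 0.001]
ft_force: [-0.6, 0.3, -2.2]
grip_width: 0.0197
grasp_force: 108.1
t 5.05 p [0.4913 0.3713 0.3072] yaw [-0.913  0.408 -0.001] z [ 0.001  0.001 -1.   ] F [-0.6  0.3 -2.2] w 0.0197 g 108.1 q [-0.34  0.66 -0.61  1.91  0.54  0.74 -0.11]
row [-12.32 -39.55   2.7 ] [  0.    0.1 -32.2]
```

```bash
python3 -m inch '[[-4,-13,0,0,0,-10,1.5],[-12.3,-39.5,0,0,0,-32,1.5],[-12.3,-39.5,0,0,0,-32,1.5],[-12.3,-39.5,0,0,0,-32,1.5],[-12.3,-39.5,0,0,0,-32,1.5],[-12.3,-39.5,0,0,0,-32,1.5],[-12.3,-39.5,0,0,0,-32,1.5],[-12.3,-39.5,0,0,0,-32,1.5],[-12.3,-39.5,2,0,0,-32,1.5],[-12.3,-39.5,2,0,0,-32,1.5],[-12.3,-39.5,2,0,0,-32,1.5]]'
python3 -c "
from h import *
st();go(.4425,-.040,.2046,188.1)
c=cam('scene');cv2.imwrite('pics/s2.png',cv2.resize(c['image'][150:360,130:410],None,fx=2.8,fy=2.8,interpolation=2))"
```

```text
t: 6.15
tcp_pos: [0.4423, -0.0389, 0.2857]
tcp_rot: [0.218, -3.132, -0.002]
ft_force: [0.4, 0.3, -1.0]
grip_width: 0.0196
grasp_force: 108.3
t 6.15 p [ 0.4423 -0.0389  0.2857] yaw [-0.99  -0.138  0.002] z [-0.002  0.001 -1.   ] F [ 0.4  0.3 -1. ] w 0.0196 g 108.3 q [ 0.49  0.57 -0.74  2.3   0.79  0.54  0.83]
row [-0.02 -0.12  8.11] [ 0.1 -0.1 -0.1]
```

View pics/s2.png

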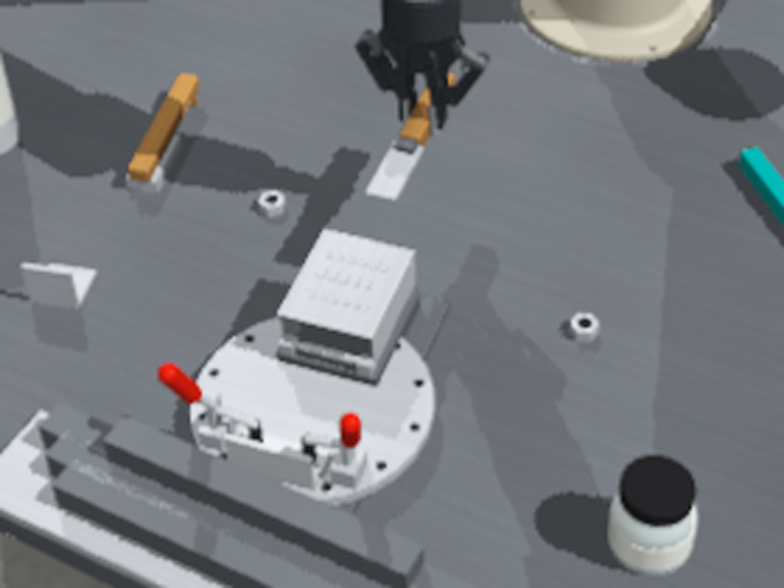

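The scene crop shows the scraper held level in front of the cover, blade at (395,170) and cover at (350,270). I'll descend to slot height and check the blade height.

```bash
python3 -m inch '[[0,0,4,0,0,0,1.5],[0,0,8,0,0,0,1.5],[0,0,8,0,0,0,1.5],[0,0,8,0,0,0,1.5],[0,0,8,0,0,0,1.5]]'|head -2
cat >> h.py <<'E'
H=np.array([.6998,-.003,.045]); a=np.deg2rad(8.1); F=np.array([[np.cos(a),np.sin(a),0],[-np.sin(a),np.cos(a),0],[0,0,1]])
def fx(P): return (P-H)@F.T   # fixture frame at hinge
E
python3 - <<'E'
from h import *
st()
for n in("top","scene"):
    c=cam(n); Q=fx(pts(c)).reshape(-1,3)
    m=(abs(Q[:,1])<.03)&(Q[:,0]>-.25)&(Q[:,0]<-.114)&(Q[:,2]>-.03)&(Q[:,2]<.03); B=Q[m]
    print(n,len(B),"xmax",B[:,0].max().round(4))
    for lo in np.arange(-.22,-.11,.01):
        k=B[(B[:,0]>=lo)&(B[:,0]<lo+.01)]
        if len(k): print(round(lo,3),len(k),"y",k[:,1].min().round(4),k[:,1].max().round(4),"z",np.median(k[:,2]).round(4)+.045)
    m=(abs(Q[:,1])<.04)&(Q[:,0]>-.1)&(Q[:,0]<-.01)&(Q[:,2]>.02)&(Q[:,2]<.06); k=Q[m]; f=np.polyfit(k[:,0],k[:,2],1); print("cover",len(k),f)
    m=(abs(Q[:,1])<.07)&(Q[:,0]>-.13)&(Q[:,0]<.02)&(Q[:,2]>.03)&(Q[:,2]<.06);k=Q[m];print(np.percentile(k,[1,99],axis=0).round(4))
E
```

```text
t: 6.7
tcp_pos: [0.443, -0.0381, 0.2081]
t 6.7 p [ 0.443  -0.0381  0.2081] yaw [-0.99  -0.14  -0.002] z [ 0.002  0.001 -1.   ] F [ 0.3  0.8 -1. ] w 0.0199 g 108.2 q [ 0.31  0.68 -0.5   2.36  1.1   0.35  0.54]
top 54 xmax -0.1142
-0.15 21 y -0.0095 0.0175 z 0.045899999999999996
-0.14 7 y -0.0102 0.0163 z 0.0457
-0.13 10 y -0.0248 0.0216 z 0.0169
-0.12 16 y -0.0295 0.0248 z 0.0237
cover 512 [-0.05231955  0.0392304 ]
[[-1.108e-01 -4.500e-02  3.350e-02]
 [-1.000e-04  4.490e-02  5.020e-02]]
scene 291 xmax -0.1556
-0.22 30 y -0.0121 0.0157 z 0.0518
-0.21 39 y -0.0145 0.0145 z 0.0481
-0.2 24 y -0.0135 0.0144 z 0.0472
-0.19 29 y -0.0142 0.0157 z 0.0469
-0.18 26 y -0.0132 0.0153 z 0.0464
-0.17 28 y -0.0129 0.016 z 0.0469
-0.16 14 y -0.0142 0.0139 z 0.046099999999999995
cover 815 [-0.04128685  0.0410712 ]
[[-0.1118 -0.0467  0.0331]
 [-0.001   0.0448  0.0487]]
```

```bash
python3 -m inch '[[0,0,0,0,0,0,1.5],[-1,0,0,0,0,0,1.5],[-2,0,0,0,0,0,1.5],[-3,0,0,0,0,0,1.5],[-4,0,0,0,0,0,1.5],[-5,0,0,0,0,0,1.5],[-5.5,0,0,0,0,0,1.5],[-5.5,0,0,0,0,0,1.5]]'
python3 -c "
from h import *
st();s=sense();print(fx(s['tcp_pos']))
c=cam('wrist');cv2.imwrite('pics/w2.png',c['image'])"
```

```text
t: 7.6
tcp_pos: [0.4977, -0.0314, 0.2065]
tcp_rot: [-0.218, 3.134, 0.001]
ft_force: [-0.8, -0.2, -1.9]
grip_width: 0.02
grasp_force: 108.2
t 7.6 p [ 0.4977 -0.0314  0.2065] yaw [-0.99  -0.138 -0.   ] z [ 0.  0. -1.] F [-0.8 -0.2 -1.9] w 0.02 g 108.2 q [ 0.34  0.73 -0.58  2.23  0.97  0.45  0.68]
[-0.20405835  0.00033833  0.16151846]
```

View pics/w2.png

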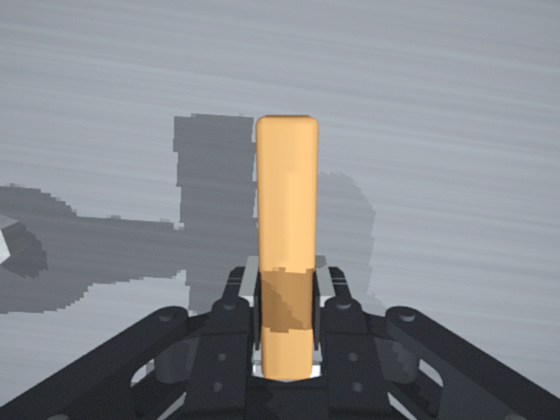

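```bash
python3 -m inch '[[0,0,-1,0,0,0,1.5],[0,0,-2,0,0,0,1.5],[-0.3,0,-3,0,0,0,1.5],[-0.8,0,-4,0,0,0,1.5],[-1.2,0,-5,0,0,0,1.5],[-1.4,0,-5.6,0,0,0,1.5],[-1.4,0,-5.6,0,0,0,1.5]]'
cat >> h.py <<'E'
def cov():
    for n in("scene","top"):
        c=cam(n); Q=fx(pts(c)).reshape(-1,3)
        m=(abs(Q[:,1])<.044)&(Q[:,0]>-.12)&(Q[:,0]<.085)&(Q[:,2]>.02)&(Q[:,2]<.16); k=Q[m]
        print(n,len(k),np.percentile(k,[2,50,98],axis=0).round(3).tolist())
        best=max(((np.sum(abs(k@np.array([np.sin(t),0,np.cos(t)])-.04)<.003),t) for t in np.arange(0,1.95,.02))); print("theta",best)
E
python3 -c "
from h import *
st();cov();print(fx(sense()['tcp_pos']))"
```

```text
t: 8.35
tcp_pos: [0.5112, -0.0296, 0.2633]
tcp_rot: [-0.218, 3.133, -0.0]
ft_force: [0.4, 0.1, -2.0]
grip_width: 0.0199
grasp_force: 108.2
t 8.35 p [ 0.5112 -0.0296  0.2633] yaw [-0.99  -0.138 -0.001] z [ 0.001  0.    -1.   ] F [ 0.4  0.1 -2. ] w 0.0199 g 108.2 q [ 0.43  0.66 -0.71  2.17  0.8   0.59  0.84]
scene 1585 [[-0.082, -0.042, 0.034], [-0.031, 0.003, 0.062], [0.015, 0.044, 0.092]]
theta (np.int64(1109), np.float64(0.52))
top 582 [[-0.091, -0.042, 0.033], [-0.034, 0.007, 0.064], [0.017, 0.043, 0.091]]
theta (np.int64(400), np.float64(0.54))
[-1.91024187e-01  2.02152068e-04  2.17545034e-01]
```

```bash
python3 -m inch '[[-0.6,0,-1,0,0,0,1.5],[-1.4,0,-2,0,0,0,1.5],[-2.2,0,-2.9,0,0,0,1.5],[-3,0,-3.5,0,0,0,1.5],[-4,0,-4,0,0,0,1.5],[-4.8,0,-4.5,0,0,0,1.5],[-4.8,0,-4.5,0,0,0,1.5]]'
python3 -c "
from h import *
st();cov();print(fx(sense()['tcp_pos']))"
```

```text
t: 9.15
tcp_pos: [0.5596, -0.0228, 0.3079]
tcp_rot: [-0.218, 3.133, 0.001]
ft_force: [2.8, 0.4, -8.2]
grip_width: 0.0196
grasp_force: 107.9
t 9.15 p [ 0.5596 -0.0228  0.3079] yaw [-0.99  -0.138 -0.001] z [ 0.001  0.001 -1.   ] F [ 2.8  0.4 -8.2] w 0.0196 g 107.9 q [ 0.47  0.65 -0.79  2.03  0.69  0.74  0.96]
scene 1895 [[-0.108, -0.041, 0.023], [0.001, 0.003, 0.086], [0.03, 0.044, 0.117]]
theta (np.int64(968), np.float64(1.12))
top 168 [[-0.038, -0.041, 0.023], [-0.009, 0.021, 0.105], [0.031, 0.043, 0.12]]
theta (np.int64(103), np.float64(1.12))
[-1.42768414e-01  1.53858028e-04  2.62340344e-01]
```

```bash
python3 -m inch '[[-0.5,0,0.7,0,0,0,1.5],[-1.3,0,1.5,0,0,0,1.5],[-2.3,0,1.5,0,0,0,1.5],[-3.3,0,1.5,0,0,0,1.5],[-4.3,0,1.5,0,0,0,1.5],[-5.3,0,1.5,0,0,0,1.5],[-5.3,0,1.5,0,0,0,1.5]]'
python3 -c "
from h import *
st();cov();print(fx(sense()['tcp_pos']))"
```

```text
t: 9.95
tcp_pos: [0.6126, -0.0152, 0.2929]
tcp_rot: [-0.218, 3.132, 0.001]
ft_force: [-0.1, 0.3, -1.5]
grip_width: 0.0199
grasp_force: 108.8
t 9.95 p [ 0.6126 -0.0152  0.2929] yaw [-0.99  -0.138 -0.002] z [ 0.002  0.001 -1.   ] F [-0.1  0.3 -1.5] w 0.0199 g 108.8 q [ 0.42  0.72 -0.77  1.92  0.7   0.78  0.97]
scene 2047 [[-0.096, -0.042, 0.025], [0.02, 0.002, 0.098], [0.039, 0.044, 0.154]]
theta (np.int64(685), np.float64(1.52))
top 71 [[-0.119, -0.007, 0.089], [-0.098, 0.025, 0.106], [0.038, 0.044, 0.146]]
theta (np.int64(20), np.float64(0.44))
[-8.94795895e-02  2.07862654e-04  2.47768864e-01]
```

```bash
python3 -m inch '[[-1,0,0,0,0,0,1.5],[-2,0,0,0,0,0,1.5],[-3.2,0,0,0,0,0,1.5],[-3.2,0,0,0,0,0,1.5],[-3.2,0,0,0,0,0,1.5]]'
python3 -c "
from h import *
st();cov();print(fx(sense()['tcp_pos']))"
```

```text
t: 10.55
tcp_pos: [0.6429, -0.0113, 0.2923]
tcp_rot: [0.218, -3.132, 0.001]
ft_force: [-3.9, -2.1, -0.4]
grip_width: 0.0199
grasp_force: 109.2
t 10.55 p [ 0.6429 -0.0113  0.2923] yaw [-0.99  -0.138  0.002] z [-0.002 -0.001 -1.   ] F [-3.9 -2.1 -0.4] w 0.0199 g 109.2 q [ 0.41  0.75 -0.76  1.85  0.69  0.83  0.99]
scene 1851 [[-0.07, -0.042, 0.023], [0.034, 0.002, 0.095], [0.067, 0.044, 0.153]]
theta (np.int64(405), np.float64(1.82))
top 112 [[-0.118, -0.008, 0.082], [-0.089, 0.005, 0.095], [0.036, 0.043, 0.144]]
theta (np.int64(28), np.float64(0.48))
[-5.76091093e-02 -1.80920696e-04  2.47420909e-01]
```

```bash
python3 -m inch '[[3,0,0,0,0,0,1.5],[8,0,0,0,0,0,1.5],[13,0,0,0,0,0,1.5],[18,0,0,0,0,0,1.5],[18,0,0,0,0,0,1.5],[18,0,0,0,0,0,1.5]]'
python3 -c "
from h import *
st();cov();go(.491,.3717,.29,156)"
```

```text
t: 11.25
tcp_pos: [0.4647, -0.0361, 0.2933]
tcp_rot: [-0.218, 3.132, -0.0]
ft_force: [1.3, 0.3, -0.9]
grip_width: 0.02
grasp_force: 108.9
t 11.25 p [ 0.4647 -0.0361  0.2933] yaw [-0.99  -0.139 -0.002] z [ 0.002 -0.    -1.   ] F [ 1.3  0.3 -0.9] w 0.02 g 108.9 q [ 0.49  0.58 -0.76  2.25  0.76  0.58  0.86]
scene 1119 [[-0.073, -0.042, 0.022], [0.051, 0.004, 0.092], [0.068, 0.044, 0.105]]
theta (np.int64(421), np.float64(1.84))
top 367 [[-0.116, -0.043, 0.021], [0.046, -0.001, 0.093], [0.069, 0.043, 0.106]]
theta (np.int64(98), np.float64(1.78))
row [-8.1  40.01  0.36] [ 0.1  0.2 32. ]
```

```bash
python3 -m inch '[[-1,4,0,0,0,3,1.5],[-8.1,40,0,0,0,32,1.5],[-8.1,40,0,0,0,32,1.5],[-8.1,40,0,0,0,32,1.5],[-8.1,40,0,0,0,32,1.5],[-8.1,40,0,0,0,32,1.5],[-8.1,40,0,0,0,32,1.5],[-8.1,40,0,0,0,32,1.5],[-8.1,40,0,0,0,32,1.5],[-8.1,40,0,0,0,32,1.5],[-8.1,40,0,0,0,32,1.5],[-8.1,40,0,0,0,32,1.5]]' | head -2
python3 -c "
from h import *
st();go(.491,.3717,.178,156)"
```

```text
t: 12.55
tcp_pos: [0.4897, 0.3699, 0.2923]
t 12.55 p [0.4897 0.3699 0.2923] yaw [-0.913  0.409 -0.   ] z [-0.    -0.001 -1.   ] F [ 0.2 -0.1 -1.1] w 0.0198 g 108.8 q [-0.35  0.67 -0.59  1.93  0.56  0.71 -0.13]
row [-0.04  0.23 11.43] [-0.1  0.  -0.1]
```

```bash
python3 -m inch '[[0,0,4,0,0,0,1.5],[0,0,8,0,0,0,1.5],[0,0,10,0,0,0,1.5],[0,0,11,0,0,0,1.5],[0,0,11.4,0,0,0,1.5],[0,0,11.4,0,0,0,1.5],[0,0,11.4,0,0,0,1.5]]' 
python3 -c "
from h import *
st();go(.491,.3717,.1768,156)"
```

```text
t: 13.25
tcp_pos: [0.4896, 0.3713, 0.1798]
tcp_rot: [0.655, 3.072, 0.002]
ft_force: [-0.7, 0.2, -2.3]
grip_width: 0.0197
grasp_force: 108.9
t 13.25 p [0.4896 0.3713 0.1798] yaw [-0.913  0.408 -0.001] z [ 0.001  0.001 -1.   ] F [-0.7  0.2 -2.3] w 0.0197 g 108.9 q [-0.45  0.81 -0.45  1.98  0.71  0.51 -0.26]
row [-0.11  0.1   0.3 ] [ 0.1  0.  -0.1]
```

```bash
python3 -m inch '[[0,0,0.15,0,0,0,1.5],[0,0,0.25,0,0,0,1.5],[0,0,0.25,0,0,0,1.5],[0,0,0.25,0,0,0,3.5],[0,0,0.25,0,0,0,3.5],[0,0,0.25,0,0,0,5],[0,0,-3,0,0,0,5],[0,0,-8,0,0,0,5],[0,0,-13,0,0,0,6],[0,0,-13,0,0,0,6],[0,0,-13,0,0,0,6]]'
python3 - <<'E'
from h import *
st()
c=cam("top"); Q=pts(c); hsv=cv2.cvtColor(c["image"],cv2.COLOR_BGR2HSV); m=cv2.inRange(hsv,(5,120,90),(22,255,255)); k=np.zeros_like(m);k[170:230,170:215]=m[170:230,170:215]
print("scraper z",np.nanmedian(Q[...,2][k>0]),Q[k>0].mean(0))
# knob: dark pixels, high in fixture frame
G=fx(Q); V=hsv[...,2]
for n in("top","scene"):
    c=cam(n);G=fx(pts(c));V=cv2.cvtColor(c["image"],cv2.COLOR_BGR2HSV)[...,2]
    m=(abs(G[...,1])<.03)&(abs(G[...,0]+.06)<.035)&(G[...,2]>.01)&(G[...,2]<.04)
    k=G[m]; print(n,m.sum(),k.min(0).round(4),k.max(0).round(4),k.mean(0).round(4),V[m].mean())
    t=k[k[:,2]>.024]; print("top face",len(t),t.min(0).round(4),t.max(0).round(4),((t.min(0)+t.max(0))/2).round(4))
    if n=="scene": cv2.imwrite('pics/s3.png',cv2.resize(c['image'][180:340,160:420],None,fx=3,fy=3,interpolation=2))
E
```

```text
t: 14.35
tcp_pos: [0.4894, 0.3711, 0.3101]
tcp_rot: [0.655, 3.071, 0.003]
ft_force: [-0.8, -0.8, -0.1]
grip_width: 0.06
grasp_force: 0.0
t 14.35 p [0.4894 0.3711 0.3101] yaw [-0.913  0.408 -0.002] z [ 0.002  0.001 -1.   ] F [-0.8 -0.8 -0.1] w 0.06 g 0.0 q [-0.34  0.65 -0.61  1.92  0.54  0.74 -0.11]
scraper z 0.021618377667825484 [0.43592827 0.38918891 0.04247081]
top 36 [-0.0755 -0.0108  0.0107] [-0.0526  0.0097  0.0369] [-0.0647 -0.      0.0272] 64.02777777777777
top face 29 [-0.0726 -0.0108  0.0246] [-0.0526  0.0094  0.0369] [-0.0626 -0.0007  0.0308]
scene 92 [-0.0746 -0.0132  0.01  ] [-0.0515  0.01    0.0351] [-0.0605  0.0001  0.0242] 48.90217391304348
top face 58 [-0.0746 -0.0129  0.024 ] [-0.0515  0.01    0.0351] [-0.063  -0.0015  0.0296]
```

View pics/s3.png

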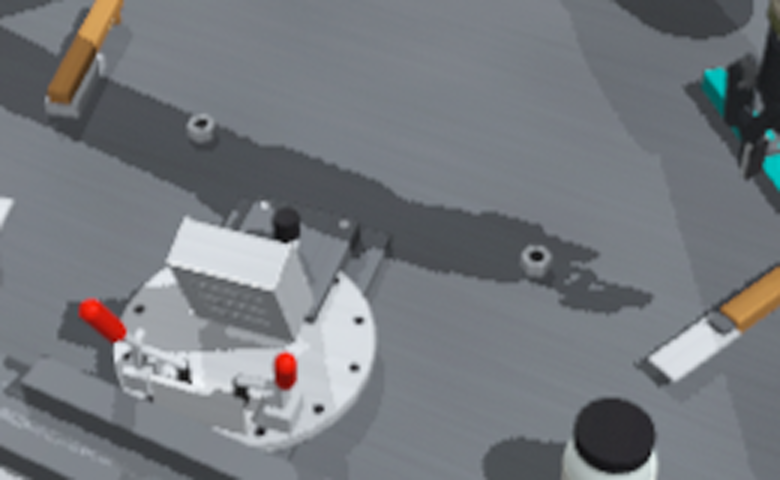

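The view shows the cover leaning back at (240,280), the black knob free at (287,222), and the scraper flat on the bench at (700,345). Next I'll move above the knob.

```bash
python3 -c "
from h import *
go(.6395,-.0121,.36,188.1)"
```

```text
row [-29.34 -28.85  -5.22] [ -0.1  -0.1 -32.1]
```

```bash
python3 -m inch '[[-1,-1,-4,0,0,-2,5],[-29.3,-28.9,-5.2,0,0,-32,5],[-29.3,-28.9,-5.2,0,0,-32,5],[-29.3,-28.9,-5.2,0,0,-32,5],[-29.3,-28.9,-5.2,0,0,-32,5],[-29.3,-28.9,-5.2,0,0,-32,5],[-29.3,-28.9,-5.2,0,0,-32,5],[-29.3,-28.9,-5.2,0,0,-32,5],[-29.3,-28.9,-5.2,0,0,-32,5],[-29.3,-28.9,-5.2,0,0,-32,5],[-29.3,-28.9,-5.2,0,0,-32,5],[-29.3,-28.9,-5.2,0,0,-32,5]]' |head -2
python3 -c "
from h import *
st();go(.6395,-.0121,.222,188.1)"
```

```text
t: 15.7
tcp_pos: [0.6386, -0.0108, 0.3597]
t 15.7 p [ 0.6386 -0.0108  0.3597] yaw [-0.99  -0.14   0.002] z [-0.002  0.001 -1.   ] F [0.1 0.4 0.5] w 0.0498 g 0.0 q [ 0.45  0.67 -0.83  1.81  0.61  0.93  1.06]
row [-0.09 -0.16 13.77] [ 0.1 -0.1 -0. ]
```

```bash
python3 -m inch '[[-0.1,-0.1,4,0,0,0,5],[-0.1,-0.1,8,0,0,0,5],[-0.1,-0.1,11,0,0,0,5],[-0.1,-0.1,13,0,0,0,5],[-0.1,-0.1,13.8,0,0,0,5],[-0.1,-0.1,13.8,0,0,0,5],[-0.1,-0.1,13.8,0,0,0,5],[-0.1,-0.1,13.8,0,0,0,5]]'
python3 -c "
from h import *
st();go(.6395,-.0121,.219,188.1)
c=cam('scene');cv2.imwrite('pics/s4.png',cv2.resize(c['image'][150:300,180:320],None,fx=4,fy=4,interpolation=2))"
```

```text
t: 16.5
tcp_pos: [0.6405, -0.0124, 0.224]
tcp_rot: [-0.219, 3.132, -0.0]
ft_force: [-0.7, -0.3, 1.0]
grip_width: 0.0495
grasp_force: 0.0
t 16.5 p [ 0.6405 -0.0124  0.224 ] yaw [-0.99  -0.139 -0.002] z [ 0.002  0.    -1.   ] F [-0.7 -0.3  1. ] w 0.0495 g 0.0 q [ 0.36  0.82 -0.69  1.9   0.79  0.72  0.91]
row [0.1  0.05 0.5 ] [-0.   0.1 -0.1]
```

View pics/s4.png

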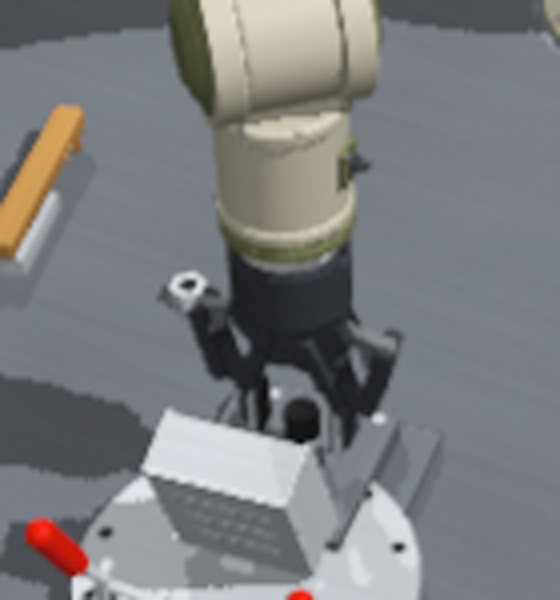

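The knob at (300,418) stands between the open fingers. I'll lower a little and close on it.

```bash
python3 -m inch '[[0.05,0,0.4,0,0,0,5],[0.05,0,0.4,0,0,0,2],[0.05,0,0.4,0,0,0,1.8],[0.05,0,0.4,0,0,0,1.8],[0.05,0,0.4,0,0,0,1.8],[0.05,0,0.4,0,0,0,1.8],[0.05,0,0.4,0,0,0,1.8]]' 110
python3 -c "
from h import *
st()"
```

```text
t: 17.25
tcp_pos: [0.6396, -0.0133, 0.2192]
tcp_rot: [-0.218, 3.134, -0.002]
ft_force: [-0.4, -2.5, 4.4]
grip_width: 0.0213
grasp_force: 107.4
t 17.25 p [ 0.6396 -0.0133  0.2192] yaw [-0.99  -0.138  0.   ] z [ 0.    -0.001 -1.   ] F [-0.4 -2.5  4.4] w 0.0213 g 107.4 q [ 0.36  0.83 -0.68  1.9   0.8   0.71  0.91]
```

```bash
python3 -m inch '[[0,0,-0.4,0,0,0,1.8],[0,0,-0.8,0,0,0,1.8],[0,0,-1.2,0,0,0,1.8],[0,0,-1.5,0,0,0,1.8],[0,0,-1.5,0,0,0,1.8],[0,0,-1.5,0,0,0,1.8]]'
python3 -c "
from h import *
st()"
```

```text
t: 17.85
tcp_pos: [0.6397, -0.0134, 0.2334]
tcp_rot: [0.218, -3.134, 0.001]
ft_force: [3.7, -3.0, -10.3]
grip_width: 0.0213
grasp_force: 108.0
t 17.85 p [ 0.6397 -0.0134  0.2334] yaw [-0.99  -0.138  0.   ] z [-0. -0. -1.] F [  3.7  -3.  -10.3] w 0.0213 g 108.0 q [ 0.37  0.81 -0.7   1.89  0.78  0.73  0.93]
```

Moved 14.2 mm, with 10 N of spring force so far. I'll continue in small steps to the stop.

```bash
python3 -m inch '[[0,0,-0.1,0,0,0,1.8],[0,0,-0.15,0,0,0,1.8],[0,0,-0.2,0,0,0,1.8],[0,0,-0.25,0,0,0,1.8],[0,0,-0.25,0,0,0,1.8]]'
python3 -c "
from h import *
st()"
```

```text
t: 18.35
tcp_pos: [0.6397, -0.0134, 0.2354]
tcp_rot: [0.218, -3.133, 0.0]
ft_force: [5.1, -3.8, -16.3]
grip_width: 0.0212
grasp_force: 108.5
t 18.35 p [ 0.6397 -0.0134  0.2354] yaw [-0.99  -0.138  0.001] z [-0.001 -0.    -1.   ] F [  5.1  -3.8 -16.3] w 0.0212 g 108.5 q [ 0.37  0.81 -0.7   1.89  0.77  0.73  0.93]
```

```bash
python3 -m inch '[[0,0,-0.05,0,0,0,1.8],[0,0,-0.1,0,0,0,1.8],[0,0,-0.1,0,0,0,1.8],[0,0,-0.1,0,0,0,1.8],[0,0,-0.1,0,0,0,1.8]]'
python3 -c "
from h import *
st();cov()
c=cam('scene');cv2.imwrite('pics/s5.png',cv2.resize(c['image'][150:330,180:420],None,fx=3.3,fy=3.3,interpolation=2))"
```

```text
t: 18.85
tcp_pos: [0.6397, -0.0135, 0.2354]
tcp_rot: [0.218, -3.133, -0.001]
ft_force: [8.0, -2.2, -26.0]
grip_width: 0.0213
grasp_force: 108.8
t 18.85 p [ 0.6397 -0.0135  0.2354] yaw [-0.99  -0.138  0.001] z [-0.001  0.    -1.   ] F [  8.   -2.2 -26. ] w 0.0213 g 108.8 q [ 0.37  0.81 -0.7   1.89  0.77  0.74  0.93]
scene 1902 [[-0.069, -0.042, 0.024], [0.034, 0.006, 0.093], [0.067, 0.044, 0.156]]
theta (np.int64(414), np.float64(1.84))
top 109 [[-0.094, -0.004, 0.03], [0.048, 0.032, 0.095], [0.07, 0.044, 0.155]]
theta (np.int64(18), np.float64(1.82))
```

View pics/s5.png

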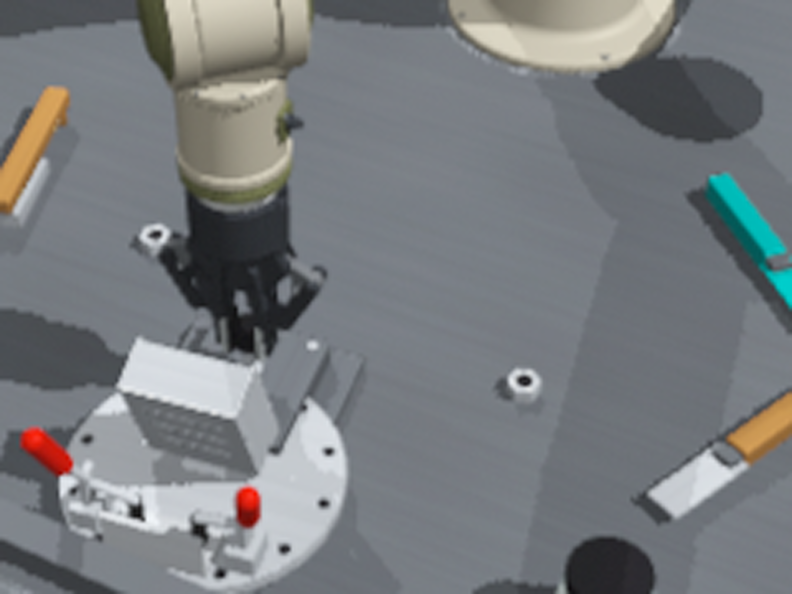

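The plunger is at its stop: another 1 mm of command only raised the force to 26 N, with no movement. The picture shows the knob held at (240,340), the cover leaning back, and the scraper flat at (715,460).

```bash
python3 -c "
from plant import job
print(job.job_done())"
```

```text
the job is handed in; nothing more can be done
None
```

I levered the cover back with the scraper blade to about 1.83 rad, laid the scraper flat where it had been on the bench, and handed the job in at about 19 s with the plunger knob held up at its stop.

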